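# Hang the stained slide rack on the swing-out drying hook

### The job

Move the slide rack from the fixed hook of the rinse stand to the hook of the drying stand: leave it hanging there by its bail, let go and at rest, with the drying stand's hook arm, which starts folded aside, pushed fully out to its stop over its drip tray. The rack is wet and full of slides: keep it upright and never set it down on the bench or in a tray, and leave the bottle, beaker and jar where they are.

Things in the scene. Friction and masses are not known exactly. Their poses are not given: they have to be found in the camera images.
- rack: Steel slide rack, about 0.25 kg, starting on the rinse stand's hook: open basket 70 (x) x 94 (y) x 45 mm high holding glass slides, with a rigid 6 mm wire bail in its y-z plane: uprights at y = +-45.5 mm to height 90 mm, then sloping to a peak at 118 mm, under which a hook passes along x (either way). Origin: centre of the basket's underside, z up; 178 mm high in all.
- rack_peak (a point): Centre of the bail wire at its peak, 118 mm above the rack's underside. When hung it stands about 8 mm above the seat point of the hook.
- rack_grip (a point): Centre of the grey plastic grip, a block 14 (x) x 16 (y) x 38 mm high, on a 7 mm stem, 159 mm above the rack's underside; best pinched from above across its y faces.
- rinse_stand: Fixed steel stand with a square post 14 mm thick and a fixed hook. Its foot is a drip tray 190 x 150 x 14 mm reaching from 30 mm behind to 160 mm in front of the post. Origin: on the bench under the post's axis; the hook points along its -x. Post top at 222 mm. Either stand may be on the left or right.
- rinse_seat (a point): Seat of the fixed hook, on the centre line of its 8 mm rod: 100 mm in front of the post's axis, 190 mm above the bench. The seat is level for 16 mm; behind it the rod rises to 22 mm above the seat at the post.
- rinse_tip (a point): Upturned end of the fixed hook (centre line), 126 mm in front of the post's axis, 20 mm higher than the seat; the rod's round end is 4 mm further up.
- drying_stand: Fixed steel stand with a round post 16 mm thick and a drip tray foot like the other; a collar (28 mm, from 220 to 254 mm height) on the post's top carries the swinging hook arm. Origin: on the bench under the post's axis. Fully swung out, the hook points along its -x.
- swing_arm (a joint): Angle of the swinging hook arm about the post's vertical axis (rad): 0 folded aside (pointing along the drying stand's +y), 1.571 fully out at the stop (pointing along its -x); it turns anticlockwise seen from above and stays where it is left (friction 0.2 N m). Starts between 0.3 and 0.8.
- swing_axis (a point): On the post's axis at the seat's height, 215 mm above the bench.
- swing_seat (a point): Seat of the swinging hook, on the centre line of its 8 mm rod, 100 mm from the post's axis, 215 mm above the bench; moves with the arm. From the post the rod runs level 22 mm above the seat for 45 mm, slopes down to the seat (level for 16 mm), then turns up.
- swing_tip (a point): Upturned end of the swinging hook (centre line), 126 mm from the post's axis, 20 mm higher than the seat; the round end is 4 mm further up.
- reagent_bottle: Amber glass bottle with a black cap, 56 mm wide, 105 mm high. Origin: centre of its underside. Not to be disturbed.
- beaker: Open glass beaker 68 mm wide, 85 mm high. Origin: centre of its underside. Not to be disturbed.
- stain_jar: Glass jar with a white lid, 60 mm wide, 70 mm high. Origin: centre of its underside. Not to be disturbed.
Mind the look-alikes: they are no part of the job. What is shaped like the rack but black is not meant.

How it is judged:
At the end, for the whole second after the job is handed in: The swing arm is out to within 0.15 rad of its stop (joint above 1.42), the rack hangs on it with the bail's peak within 28 mm of the hook's seat point and its weight (over 1 N) on the drying stand, upright within 0.2 rad and still (under 0.05 m/s) (value of joint swing_arm above 1.42 rad and distance between rack_peak and swing_seat below 0.028 m and contact force between rack and drying_stand above 1 N and angle between rack's own z axis and vertical below 0.2 rad and linear speed of rack below 0.05 m/s); the robot touches nothing.
It fails at once if the rack comes down to the bench or into a drip tray (its underside below 20 mm) (height (world z) of rack below 0.02 m).
It fails at once if the rack is tipped more than 0.6 rad (slides would fall out) (angle between rack's own z axis and vertical above 0.6 rad).
It fails at once if the bottle, beaker or jar is moved more than 30 mm (distance of any of reagent_bottle, beaker, stain_jar from where it was at the start of the episode above 0.03 m).
It also fails if it takes over 59 s, if anything falls off the work surface, if the arm or the gripper's body presses on something with over 40 N, if the wrist force passes 120 N, or if a joint passes its speed limit or range.

### The arm

A 7-joint arm with a two-finger parallel gripper is mounted at the origin on the work surface. World frame = base frame: x ahead of the robot, y to its left, z up, the work surface at z = 0. Lengths are in m, angles in rad, forces in N, time in s.
With the tool pointing down it reaches from about 0.4 to 0.85 m from the base axis. Payload 6.9 kg.
Tool frame: the origin (TCP) lies at the very end of the fingers, on their centre line; the grasp point (between the pads) lies 19 mm behind it; z points along the fingers, y is the line along which they close (so a half turn about z gives the same grasp; the last joint's range is limited). The gripper opens to 85 mm and grips with 20 to 120 N. Pads are 22 mm wide; open, the fingers measure 114 mm over their backs; the gripper's body (76 mm by 85 mm) begins 54 mm behind the grasp point. The pads swing forward as they close: fully open they stand 13 mm farther back than shut.
Start: joints at [1.337, 0.507, -0.238, 1.5, 0.126, 1.149, -0.155], TCP at [0.208, -0.589, 0.231] pointing down, gripper open.
Joint ranges: [-3.08, 3.08], [-0.24, 2.05], [-1.43, 1.35], [0, 2.5], [-1.52, 4.66], [0.17, 1.96], [-2.89, 2.89]. Speed limits (rad/s): [2.39, 2.39, 3.14, 3.14, 3.14, 3.14, 3.14].

### API

Orientations are given as [roll, pitch, yaw] about the fixed x, y, z axes, in that order (R = Rz(yaw) Ry(pitch) Rx(roll)).
In Python, from workcell import read_state, capture, hand_in, trace, landmark_of gives the robot as it stands.
- The arm moves only by the tool move_arm, never from a script. Its argument "steps" is a list that holds one entry, the list of rows, each a list of 6 numbers: the shift along the world's x, y, z in cm, then the turn, a rotation vector about the world's x, y, z in rad. In form: [[[dx, dy, dz, rx, ry, rz], ...]]. A call has 1 to 10 rows; each row shifts and turns the commanded pose from where the row before left it; what a row does not reach is not made up. A row lasts 1/12 s, in which the tool goes at most 41.7 mm and 7.16 degrees, less where a joint would pass 70% of its speed; a pose out of reach is approached as far as the arm can. A call is refused whole if a number of a shift passes 4.17 or a number of a turn 0.125, either way. A call with a gripper value outside its range is refused whole. "claw" is the finger opening in cm, from 0 to 8.54, set as the call begins (left out, the last holds). The fingers move at their own pace and stop on an object; "squeeze" is the grip in N (left out, the last holds). Time passes only in rows, so rows that do not move let the fingers close. It gives the time, the measured TCP pose, the force, the opening and the grip force at its end, in the units of the state.
- read_state(): the state, without advancing time (a new reading comes with each control period).
- capture(name): name is "scene" or "side" or "wrist"; returns a dict with "image" (480x640x3 uint8, blue, green, red), "camera_matrix" (3x3 intrinsics, pixels), "R" (3x3) and "t" (3): a world point X has camera coordinates R X + t. Camera axes: x right, y down, z forward; pixel columns grow to the right and rows downward; lengths in m; the calibration is good to about 2 mm. A picture is of the moment at which its call begins. There is no depth.
- hand_in(): hands the job in; it is judged then, once.
Trained networks look in the newest picture that a camera, given by its name, has taken for a name from the list of things; names that differ only in an ending like _2 or _b are one class to them, and where a whole thing is asked for, a point or a joint stands for the part that bears it (a point fixed in the world has none). Each returns a list of dicts, best first, with "score" (0 to 1); they miss things now and then, are a little off and sometimes report something else, mostly with a low value. They report only what shows in the picture. A call takes as long as a camera call. They do not tell look-alikes from the thing itself.
- trace(name, camera): "mask" (480x640 bool, what is visible of it) and "xy" ([column, row] as shares, 0 to 1, of the picture: columns of its width, rows of its height, amid what is visible of it).
- landmark_of(name, camera): "xy" ([column, row] as shares, 0 to 1, of the picture: columns of its width, rows of its height: a listed point, or the origin of a listed thing).
The state is a dict: "time_s": time; "joint_pos": joint angles; "qvel": joint speeds; "joint_efforts": joint torques, N m; "position": TCP position; "orientation": TCP orientation; "contact_force": force on the tool from outside, world axes, zero at the start; "moment": the same for the moment, N m; "finger_gap": finger opening in m; "finger_force": force on a finger pad.
Only numpy, scipy, OpenCV 4.12 (cv2) and the standard library are available. Lean on these libraries where they do the work, as an engineer would, in place of code of your own. Each camera call takes 0.05 s, during which the arm holds its last target. There are 200 camera calls.

## Working session

There is one attempt and no reset: what is moved stays moved. The work goes in short steps, Python scripts to look and compute and a tool call to move; the robot and the scene stay as the last step left them, time stands still between calls to the robot, and variables do not carry over. Pictures are saved under pics/ and viewed, at most 10 in all, crops included, and the job is handed in when it is done.

Besides the shell and the picture viewer there is one more tool, called as name([rows], argument=value, ...), one row to a line, values as JSON. move_arm: Moves the arm, as the interface text tells. Its arguments: {"type":"object","properties":{"steps":{"type":"array"},"claw":{"type":"number"},"squeeze":{"type":"number"}},"required":["steps"]}

```bash
mkdir -p pics; ls; cat > h.py <<'E'
import numpy as np, cv2
from workcell import *
def tri(obs):
    A=[];b=[]
    for c,xy in obs:
        K,R,t=[np.array(c[k],float) for k in("camera_matrix","R","t")]
        P=K@np.c_[R,t]; u,v=xy[0]*640,xy[1]*480
        for p,r in((u,0),(v,1)):
            q=p*P[2]-P[r]; q=q/np.linalg.norm(q[:3]); A.append(q[:3]);b.append(-q[3])
    X,res,_,_=np.linalg.lstsq(np.array(A),np.array(b),rcond=None); return X,np.sqrt(res)
def onz(c,xy,z):
    K,R,t=[np.array(c[k],float) for k in("camera_matrix","R","t")]
    d=R.T@np.linalg.inv(K)@[xy[0]*640,xy[1]*480,1]; o=-R.T@t
    return o+d*(z-o[2])/d[2]
def proj(c,X):
    K,R,t=[np.array(c[k],float) for k in("camera_matrix","R","t")]
    p=K@(R@np.array(X)+t); return p[:2]/p[2]
E
python3 - <<'E'
from h import *
np.set_printoptions(precision=3,suppress=True)
cs={n:capture(n) for n in("scene","side")}
for n,c in cs.items(): cv2.imwrite(f"pics/{n}0.png",c["image"]); print(n,-np.array(c["R"]).T@c["t"])
H=dict(rack_peak=None,rack_grip=None,rinse_stand=0,rinse_seat=.19,rinse_tip=.21,drying_stand=0,swing_axis=.215,swing_seat=.215,swing_tip=.235,reagent_bottle=0,beaker=0,stain_jar=0,rack=None)
for k,z in H.items():
    print(k)
    for n,c in cs.items():
        for d in landmark_of(k,n)[:3]:
            xy=np.array(d["xy"]); print("  ",n,round(d["score"],2),xy*[640,480], onz(c,xy,z) if z is not None else "")
print(read_state())
E
```

```text
pics
scene [1.543 0.048 1.174]
side [-0.093  0.804  1.009]
rack_peak
   scene 0.93 [407.168 217.2  ] 
   scene 0.72 [454.592 209.52 ] 
   side 0.81 [290.176 388.176] 
   side 0.68 [290.688 285.12 ] 
   side 0.37 [292.416 290.976] 
rack_grip
   scene 0.82 [400.576 179.904] 
   scene 0.66 [409.216 206.784] 
   scene 0.65 [451.008 196.8  ] 
   side 0.82 [360.192 345.312] 
   side 0.82 [298.368 372.288] 
   side 0.67 [290.624 271.104] 
rinse_stand
   scene 0.78 [397.504 297.12 ] [0.563 0.21  0.   ]
   side 0.88 [265.472 320.688] [0.561 0.207 0.   ]
rinse_seat
   scene 0.86 [404.096 221.376] [0.464 0.21  0.19 ]
   scene 0.29 [478.208 281.184] [0.66  0.375 0.19 ]
   side 0.76 [289.024 287.904] [0.465 0.215 0.19 ]
rinse_tip
   scene 0.6 [398.592 297.6  ] [0.739 0.183 0.21 ]
   side 0.64 [293.696 288.816] [0.442 0.225 0.21 ]
drying_stand
   scene 0.75 [258.496 287.184] [ 0.554 -0.173  0.   ]
   side 0.68 [352.896 249.792] [ 0.555 -0.167  0.   ]
swing_axis
   scene 0.6 [254.912 230.208] [ 0.551 -0.167  0.215]
   side 0.66 [353.024 194.592] [ 0.555 -0.147  0.215]
   side 0.34 [294.784 288.624]
[... 776 characters left out ...]
430.272 221.52 ] [ 0.446 -0.446  0.   ]
rack
   scene 0.91 [399.488 222.096] 
   scene 0.82 [443.776 235.2  ] 
   side 0.82 [293.312 319.824] 
   side 0.8 [295.296 418.416] 
   side 0.59 [353.92  391.824] 
{'time_s': 1.4, 'joint_pos': array([ 1.336,  0.507, -0.238,  1.5  ,  0.126,  1.149, -0.155]), 'qvel': array([-0.002,  0.   ,  0.   ,  0.   , -0.002,  0.002, -0.   ]), 'joint_efforts': array([  0.   , -62.036,  -2.185, -24.996,   0.014,   0.002,   0.   ]), 'position': array([ 0.208, -0.589,  0.231]), 'orientation': array([-3.142, -0.   ,  0.34 ]), 'contact_force': array([ 0.53 ,  0.521, -0.347]), 'moment': array([-0.072,  0.   , -0.01 ]), 'finger_force': 0.0, 'finger_gap': 0.08559737011844}
```

View pics/scene0.png

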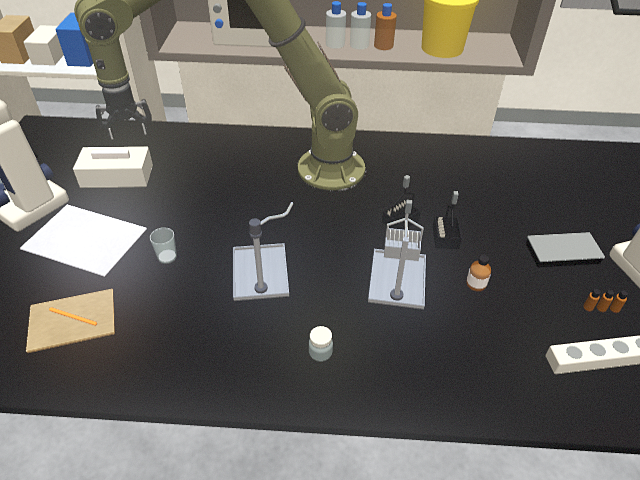

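View pics/side0.png

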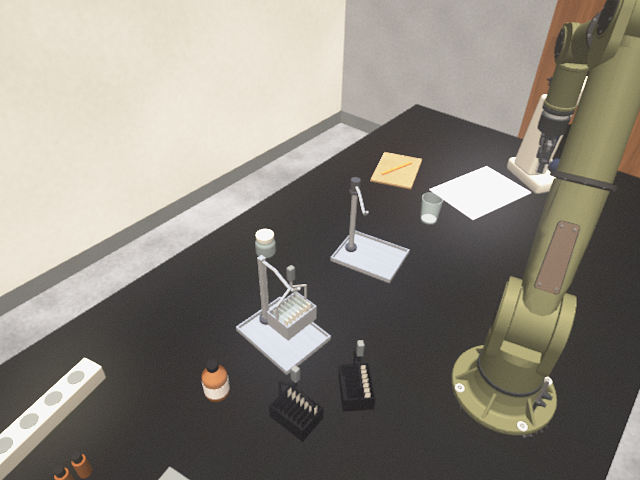

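Scene: the rinse stand is at (397,297) with the steel rack hanging at (404,222). The drying stand is at (260,287), with its hook tip at (291,205). Two black look-alikes stand nearest the robot, at (400,205) and (450,230). Next I measure the stands' yaw and the joint angle.

```bash
python3 - <<'E'
from h import *
np.set_printoptions(precision=4,suppress=True)
cs={n:capture(n) for n in("scene","side")}
im={n:cs[n]["image"].copy() for n in cs}
for s,guess in(("rinse_stand",(.562,.209)),("drying_stand",(.555,-.170))):
    for n,c in cs.items():
        for d in trace(s,n)[:1]:
            m=d["mask"].astype(np.uint8)
            g=cv2.cvtColor(c["image"],cv2.COLOR_BGR2GRAY)
            # tray: project pixels to z=.014 plane, keep those near tray
            v,u=np.nonzero(m)
            P=np.array([onz(c,((a+.5)/640,(b+.5)/480),.014)[:2] for a,b in zip(u,v)])
            # fit rectangle 190x150 by yaw/centre: tray centre is 65 mm in front of post
            best=None
            from scipy.optimize import minimize
            X0=np.linspace(.30,.75,226);Y0=np.linspace(guess[1]-.2,guess[1]+.2,201)
            GX,GY=np.meshgrid(X0,Y0); 
            px=np.array([proj(c,(x,y,.014)) for x,y in zip(GX.ravel(),GY.ravel())])
            M=m[np.clip(px[:,1].round().astype(int),0,479),np.clip(px[:,0].round().astype(int),0,639)].reshape(GX.shape)
            def cost(p):
                dx,dy=GX-p[0],GY-p[1]; cth,sth=np.cos(p[2]),np.sin(p[2])
                lx=cth*dx+sth*dy; ly=-sth*dx+cth*dy
                ins=np.clip((.0015+np.minimum(np.minimum(lx+.16,.03-lx),np.minimum(ly+.075,.075-ly)))/.003,0,1)
                return np.mean(np.abs(ins-M)*1e3)
            best=min((minimize(cost,[guess[0]+a,guess[1],y],method="Nelder-Mead",options=dict(initial_simplex=[[guess[0]+a,guess[1],y],[guess[0]+a+.01,guess[1],y],[guess[0]+a,guess[1]+.01,y],[guess[0]+a,guess[1],y+.1]])) for y in(-.3,-.1,.1,.3) for a in (0,)),key=lambda r:r.fun)
            print(s,n,round(d["score"],2),best.x,best.fun)
sc,sd=cs["scene"],cs["side"]
S=lambda a,b:np.array([a/640,b/480])
print("grip",tri([(sc,S(409.2,206.8)),(sd,S(290.6,271.1))]))
print("peak",tri([(sc,S(407.2,217.2)),(sd,S(290.7,285.1))]))
print("seat",tri([(sc,S(404.1,221.4)),(sd,S(289,287.9))]))
print("sw axis",tri([(sc,S(254.9,230.2)),(sd,S(353,194.6))]))
print("sw seat",tri([(sc,S(283.1,215.8)),(sd,S(365.6,215.3))]))
print("sw tip",tri([(sc,S(291.3,202.6)),(sd,S(363.2,211.7))]))
a=cv2.resize(im["scene"][180:310,220:470],(800,416),interpolation=cv2.INTER_CUBIC)
cv2.imwrite("pics/c1.png",a)
b=cv2.resize(im["side"][160:380,220:420],(545,600),interpolation=cv2.INTER_CUBIC)
cv2.imwrite("pics/c2.png",b)
E
```

```text
rinse_stand scene 0.65 [ 0.5719  0.2047 -0.0902] 24.453721322689546
drying_stand scene 0.78 [ 0.5669 -0.164   0.1715] 25.554409882947997
drying_stand side 0.74 [ 0.55   -0.1626 -0.3217] 164.93131629514988
grip (array([0.4624, 0.2151, 0.2417]), array([0.0043]))
peak (array([0.4599, 0.2163, 0.2022]), array([0.0016]))
seat (array([0.4651, 0.2124, 0.1892]), array([0.0032]))
sw axis (array([ 0.5569, -0.1608,  0.213 ]), array([0.0115]))
sw seat (array([ 0.4811, -0.1047,  0.2042]), array([0.0002]))
sw tip (array([ 0.4706, -0.0806,  0.2381]), array([0.0059]))
```

View pics/c1.png

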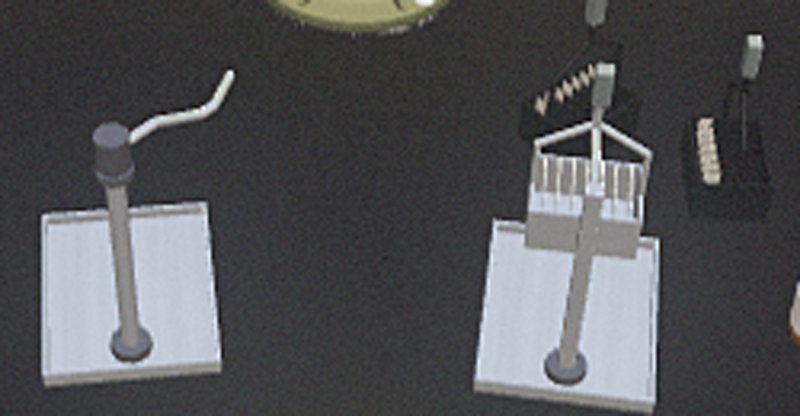

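View pics/c2.png

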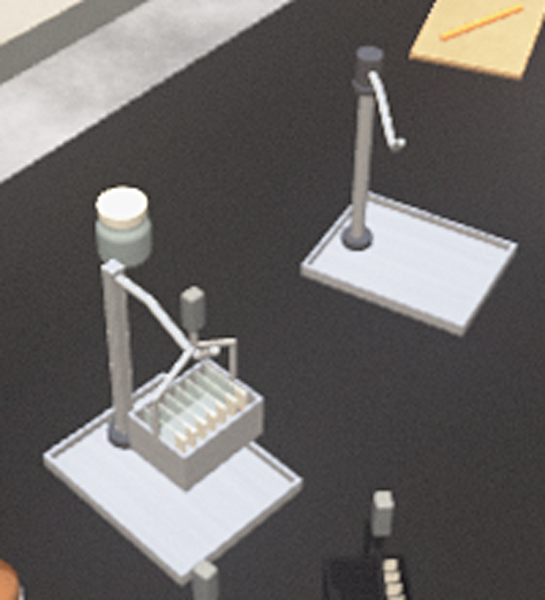

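```bash
python3 - <<'E'
from h import *
np.set_printoptions(precision=4,suppress=True)
sc,sd=capture("scene"),capture("side")
f=lambda c,L:np.array([onz(c,(a/640,b/480),.014)[:2] for a,b in L])
D=f(sc,[(233.1,244.1),(284.7,243.4),(288.8,293.5),(233.4,296.6)])
R=f(sc,[(374.7,248.8),(426.2,254),(425.3,304.4),(368.4,299.7)])
Ds=f(sd,[(409.2,249.1),(389.4,280.3),(330.7,257.2),(355.7,230.8)])
Rs=f(sd,[(330,336.7),(287.1,370.9),(236.5,326.8)])
for n,Q in(("D",D),("R",R),("Ds",Ds),("Rs",Rs)):
    print(n,Q.tolist())
    if len(Q)==4: 
        e=[Q[1]-Q[0],Q[2]-Q[3],Q[2]-Q[1],Q[3]-Q[0]]
    else: e=[Q[1]-Q[0],Q[2]-Q[1]]
    for v in e: print("  len",np.linalg.norm(v),"yaw",(np.arctan2(v[1],v[0])+np.pi/4)%(np.pi/2)-np.pi/4)
    if len(Q)==4: print("  centre",Q.mean(0))
E
```

```text
D [[0.40635217019126624, -0.26777533510370055], [0.39266060266529546, -0.11685843230621933], [0.5822596757730776, -0.08524720330200182], [0.6033300257719834, -0.2323869795884803]]
  len 0.15153669711097245 yaw 0.09047488052656982
  len 0.1486407528731987 yaw 0.1422325991554665
  len 0.19221622804146168 yaw 0.16520709392708044
  len 0.2001314850173492 yaw 0.1777602151810196
  centre [ 0.4962 -0.1756]
R [[0.3961510341335934, 0.14799142474519206], [0.4067183346871055, 0.297109047866036], [0.5943949774662892, 0.28072501269441996], [0.5888425400419667, 0.1295033781747498]]
  len 0.14949158292759596 yaw -0.07074726680970933
  len 0.15132353520900746 yaw -0.036700729218980044
  len 0.18839044257437818 yaw -0.0870785113097321
  len 0.19357640433489687 yaw -0.09565354723760588
  centre [0.4965 0.2138]
Ds [[0.41823558142158646, -0.26685359595174496], [0.38985159958305404, -0.11533468903321575], [0.5762312666017615, -0.08459052330573114], [0.5936340400126456, -0.23293993104157928]]
  len 0.15415456392464044 yaw 0.18518336787533896
  len 0.14936667398709624 yaw 0.11677563849025896
  len 0.1888983430427152 yaw 0.16348232933604123
  len 0.17864701493100438 yaw 0.19099527847954878
  centre [ 0.4945 -0.1749]
Rs [[0.3925734729815538, 0.14940632594742498], [0.40626771688998065, 0.29327120458457456], [0.5939566095155735, 0.2771392335622752]]
  len 0.1445151743641659 yaw -0.09490229427774022
  len 0.18838089315024925 yaw -0.08573986960519286
```

move_arm([
  [[0, 0, 3.3, 0, 0, -0.113], [0, 0, 3.3, 0, 0, -0.113], [0, 0, 3.3, 0, 0, -0.113], [1.9, 3, 0, 0, 0, 0], [1.9, 3, 0, 0, 0, 0], [1.9, 3, 0, 0, 0, 0], [1.9, 3, 0, 0, 0, 0], [1.9, 3, 0, 0, 0, 0], [1.9, 3, 0, 0, 0, 0], [1.9, 3, 0, 0, 0, 0]],
], claw=0)

```text
time_s: 2.63
position: [0.3419, -0.3777, 0.3305]
orientation: [3.141, -0.0, 0.001]
contact_force: [0.4, -0.4, 0.2]
finger_gap: -0.0001
finger_force: 0.0
```

move_arm([
  [[1.9, 3, 0, 0, 0, 0], [1.9, 3, 0, 0, 0, 0], [1.9, 3, 0, 0, 0, 0], [1.9, 3, 0, 0, 0, 0], [1.9, 3, 0, 0, 0, 0], [1.9, 3, 0, 0, 0, 0], [1.9, 3, 0, 0, 0, 0], [1.9, 3, 0, 0, 0, 0], [1.9, 3, 0, 0, 0, 0], [0, 0, 0, 0, 0, 0]],
])

```text
time_s: 3.47
position: [0.5153, -0.1013, 0.3305]
orientation: [-3.137, -0.002, 0.011]
contact_force: [-0.5, 1.1, -0.2]
finger_gap: 0.0
finger_force: 0.0
```

move_arm([
  [[1.3, 1.6, 0, 0, 0, 0], [1.3, 1.6, 0, 0, 0, 0], [0, 0, -3.3, 0, 0, 0], [0, 0, -3.3, 0, 0, 0], [0, 0, -3.3, 0, 0, 0], [0, 0, -3.3, 0, 0, 0], [0, 0, 0, 0, 0, 0]],
])

```text
time_s: 4.05
position: [0.5347, -0.0775, 0.1928]
orientation: [-3.14, 0.01, 0.001]
contact_force: [-1.1, -0.1, -0.7]
finger_gap: -0.0002
finger_force: 0.0
```

```bash
python3 - <<'E'
from h import *
np.set_printoptions(precision=4,suppress=True)
cs={n:capture(n) for n in("scene","side","wrist")}
print(read_state()["position"])
a=cs["scene"]["image"][150:310,190:400];a=cv2.resize(a,None,fx=2.5,fy=2.5)
b=cs["wrist"]["image"];b=cv2.resize(b,(533,400))
cv2.imwrite("pics/d.png",np.hstack([a,np.zeros((400,0,3),np.uint8)]))
for k,z in(("swing_seat",.215),("swing_tip",.235),("swing_axis",.215)):
    for n,c in cs.items():
        for d in landmark_of(k,n)[:2]: print(k,n,round(d["score"],2),onz(c,d["xy"],z))
E
```

```text
[ 0.5391 -0.0773  0.1997]
swing_seat side 0.58 [ 0.4908 -0.1123  0.215 ]
swing_seat side 0.45 [ 0.4796 -0.1054  0.215 ]
swing_tip side 0.5 [ 0.4701 -0.0761  0.235 ]
swing_tip side 0.37 [0.3596 0.5146 0.235 ]
swing_axis scene 0.65 [ 0.5635 -0.1591  0.215 ]
swing_axis side 0.49 [ 0.5604 -0.1599  0.215 ]
swing_axis wrist 0.65 [ 0.5603 -0.1641  0.215 ]
```

View pics/d.png

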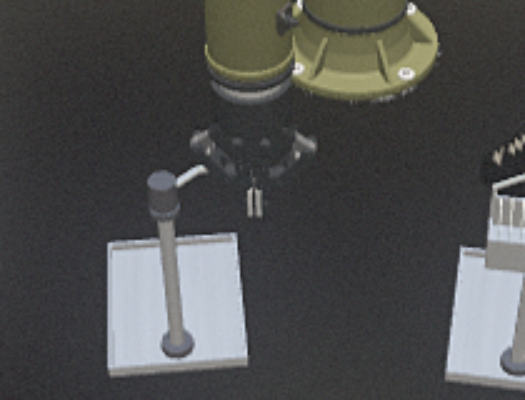

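move_arm([
  [[-1.0, -0.1, 0, 0, 0, 0], [-1.0, -0.3, 0, 0, 0, 0], [-1.0, -0.6, 0, 0, 0, 0], [-1.0, -0.7, 0, 0, 0, 0], [-0.8, -0.9, 0, 0, 0, 0], [-0.8, -0.9, 0, 0, 0, 0], [-0.6, -1.1, 0, 0, 0, 0], [-0.5, -1.1, 0, 0, 0, 0], [0, 0, 0, 0, 0, 0]],
])

```text
time_s: 5.4
position: [0.4697, -0.1373, 0.1984]
orientation: [3.14, 0.001, -0.003]
contact_force: [-0.4, -0.3, 1.1]
finger_gap: -0.0001
finger_force: 0.0
```

```bash
cat > ck.py <<'E'
from h import *
np.set_printoptions(precision=4,suppress=True)
cs={n:capture(n) for n in("scene","side","wrist")}
for k,z in(("swing_seat",.215),("swing_tip",.235),("swing_axis",.215)):
    for n,c in cs.items():
        for d in landmark_of(k,n)[:2]:
            X=onz(c,d["xy"],z); v=X[:2]-[.558,-.164]
            print(k,n,round(d["score"],2),X,"r",np.hypot(*v).round(3),"joint",(np.arctan2(v[1],v[0])%(2*np.pi)-np.pi/2-.16).round(3))
E
python3 ck.py; python3 -c "
from h import *
c=capture('wrist');cv2.imwrite('pics/w.png',c['image'])"
```

```text
swing_seat scene 0.64 [ 0.4622 -0.1533  0.215 ] r 0.096 joint 1.3
swing_seat scene 0.4 [ 0.741  -0.1297  0.215 ] r 0.186 joint -1.546
swing_seat side 0.5 [ 0.4546 -0.1521  0.215 ] r 0.104 joint 1.297
swing_seat wrist 0.95 [ 0.4609 -0.1544  0.215 ] r 0.098 joint 1.312
swing_tip side 0.74 [ 0.4504 -0.1644  0.235 ] r 0.108 joint 1.415
swing_axis scene 0.5 [ 0.5636 -0.1655  0.215 ] r 0.006 joint 4.292
swing_axis side 0.67 [ 0.5583 -0.1605  0.215 ] r 0.003 joint -0.239
```

View pics/w.png

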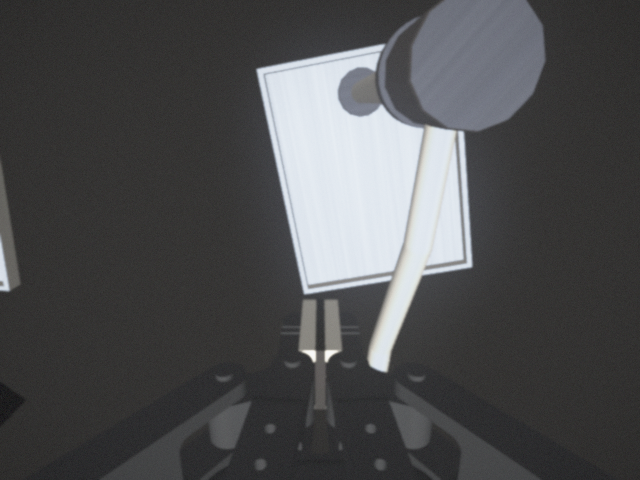

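The wrist view shows the rod at (400,280), right beside the closed fingers at (320,330), and the joint is at about 1.30. I keep pushing toward the stop.

move_arm([
  [[-0.2, -0.8, 0, 0, 0, 0], [-0.1, -0.7, 0, 0, 0, 0], [0, -0.6, 0, 0, 0, 0], [0, 0, 0, 0, 0, 0]],
])

```text
time_s: 6.38
position: [0.4683, -0.157, 0.1983]
orientation: [3.141, -0.0, -0.001]
contact_force: [0.5, 0.4, -0.1]
finger_gap: -0.0002
finger_force: 0.1
```

move_arm([
  [[0, -0.3, 0, 0, 0, 0], [0, -0.2, 0, 0, 0, 0], [0, 0, 0, 0, 0, 0]],
])

```text
time_s: 6.63
position: [0.4683, -0.1606, 0.1982]
orientation: [-3.142, 0.0, 0.0]
contact_force: [1.1, 1.9, 0.2]
finger_gap: -0.0
finger_force: 0.5
```

```bash
python3 ck.py; python3 -c "
from h import *
print(read_state()['contact_force'])"
```

```text
swing_seat side 0.55 [ 0.4631 -0.1864  0.215 ] r 0.097 joint 1.643
swing_seat wrist 0.62 [ 0.4615 -0.1792  0.215 ] r 0.098 joint 1.567
swing_tip side 0.56 [ 0.4402 -0.1744  0.235 ] r 0.118 joint 1.499
swing_axis scene 0.59 [ 0.5494 -0.1581  0.215 ] r 0.01 joint 0.809
swing_axis side 0.48 [ 0.557  -0.1546  0.215 ] r 0.009 joint -0.05
[-0.02705546  0.43173529  0.92625221]
```

move_arm([
  [[0, -0.3, 0, 0, 0, 0], [0, -0.2, 0, 0, 0, 0], [0, 0, 0, 0, 0, 0]],
])

```text
time_s: 7.48
position: [0.4685, -0.1638, 0.1982]
orientation: [-3.139, -0.0, 0.002]
contact_force: [0.1, 5.8, 0.7]
finger_gap: -0.0003
finger_force: 2.7
```

move_arm([
  [[0, -0.2, 0, 0, 0, 0], [0, -0.2, 0, 0, 0, 0], [0, 0, 0, 0, 0, 0]],
])

```text
time_s: 7.73
position: [0.4685, -0.1643, 0.1982]
orientation: [-3.135, 0.001, 0.005]
contact_force: [-0.9, 15.1, 2.0]
finger_gap: 0.0003
finger_force: 7.7
```

move_arm([
  [[0, 1.5, 0, 0, 0, 0], [0, 2.5, 0, 0, 0, 0], [0, 2, 2, 0, 0, 0], [0, 0, 4, 0, 0, 0], [0, 0, 4, 0, 0, 0], [0, 0, 4, 0, 0, 0], [-1, 0, 1, 0, 0, 0], [-1, 0, 0, 0, 0, 0], [-1, 0, 0, 0, 0, 0], [0, 0, 0, 0, 0, 0]],
])

```text
time_s: 8.57
position: [0.4357, -0.1097, 0.3472]
orientation: [3.141, 0.003, -0.0]
contact_force: [0.3, -0.5, -0.2]
finger_gap: 0.0003
finger_force: 0.0
```

```bash
python3 ck.py; python3 -c "
from h import *
print(read_state()['position'])
cs={n:capture(n) for n in('scene','side','wrist')}
for k,z in(('rack_grip',.239),('rack_peak',.198),('rinse_seat',.19)):
    for n,c in cs.items():
        for d in landmark_of(k,n)[:3]: print(k,n,round(d['score'],2),onz(c,d['xy'],z))
"
```

```text
swing_seat scene 0.75 [ 0.4644 -0.1913  0.215 ] r 0.097 joint 1.695
swing_seat scene 0.72 [0.6823 0.3631 0.215 ] r 0.542 joint -0.392
swing_seat side 0.7 [ 0.4594 -0.1646  0.215 ] r 0.099 joint 1.417
swing_seat side 0.56 [0.428  0.0355 0.215 ] r 0.238 joint 0.418
swing_seat wrist 0.66 [ 0.4611 -0.1863  0.215 ] r 0.099 joint 1.637
swing_tip scene 0.61 [ 0.4296 -0.183   0.235 ] r 0.13 joint 1.558
swing_tip side 0.77 [ 0.4465 -0.1861  0.235 ] r 0.114 joint 1.606
swing_tip wrist 0.94 [ 0.4385 -0.1855  0.235 ] r 0.121 joint 1.588
swing_axis scene 0.55 [ 0.5583 -0.1613  0.215 ] r 0.003 joint -0.267
swing_axis side 0.75 [ 0.5466 -0.1438  0.215 ] r 0.023 joint 0.354
swing_axis wrist 0.9 [ 0.5612 -0.1669  0.215 ] r 0.004 joint 3.815
swing_axis wrist 0.56 [ 0.4315 -0.1906  0.215 ] r 0.129 joint 1.618
[ 0.43838662 -0.10920592  0.34815896]
rack_grip scene 0.89 [0.46359608 0.22018174 0.239     ]
rack_grip scene 0.78 [0.356835   0.21119973 0.239     ]
rack_grip scene 0.78 [0.40109776 0.33799544 0.239     ]
rack_grip side 0.75 [0.27182589 0.40680602 0.239     ]
rack_grip side 0.66 [0.22562269 0.27620248 0.239     ]
rack_grip side 0.6 [0.46035391 0.20519677 0.239     ]
rack_peak scene 0.92 [0.4204054 0.340211  0.198    ]
rack_peak scene 0.91 [0.35154422 0.2112457  0.198     ]
rack_peak scene 0.68 [0.45739368 0.22150664 0.198     ]
rack_peak side 0.95 [0.22350362 0.28047887 0.198     ]
rack_peak side 0.85 [0.27706631 0.40604338 0.198     ]
rack_peak side 0.56 [0.46080586 0.2129891  0.198     ]
rack_peak wrist 0.64 [0.30983698 0.15658465 0.198     ]
rack_peak wrist 0.6 [ 0.46041021 -0.18696354  0.198     ]
rinse_seat scene 0.77 [0.45907982 0.21101949 0.19      ]
rinse_seat scene 0.34 [ 0.38131257 -0.19940428  0.19      ]
rinse_seat side 0.65 [0.45121778 0.21552333 0.19      ]
```

move_arm([
  [[0, 3.6, 0, 0, 0, -0.08], [0, 3.6, 0, 0, 0, 0], [0, 3.6, 0, 0, 0, 0], [0, 3.6, 0, 0, 0, 0], [0, 3.6, 0, 0, 0, 0], [0, 3.6, 0, 0, 0, 0], [0, 3.6, 0, 0, 0, 0], [0, 3.6, 0, 0, 0, 0], [0, 3.4, 0, 0, 0, 0], [0, 0, 0, 0, 0, 0]],
], claw=5.5)

```text
time_s: 10.6
position: [0.4366, 0.22, 0.3485]
orientation: [-3.137, 0.001, -0.07]
contact_force: [0.1, 0.6, -0.5]
finger_gap: 0.0552
finger_force: 0.0
```

```bash
python3 -c "
from h import *
s=read_state();print(s['position'],s['orientation'],s['finger_gap'])
c=capture('wrist');print(-c['R'].T@c['t'])
for k,z in(('rack_grip',.239),('rack_peak',.198),('rinse_seat',.19),('rinse_tip',.21)):
        for d in landmark_of(k,'wrist')[:3]: print(k,round(d['score'],2),onz(c,d['xy'],z),np.array(d['xy'])*[640,480])
cv2.imwrite('pics/w2.png',c['image'])
"
```

```text
[0.43656371 0.22002862 0.3484843 ] [-3.13695295e+00  7.57672562e-04 -7.02437783e-02] 0.05517950921191582
[0.51866036 0.21476573 0.49160317]
rack_grip 0.65 [0.31949117 0.22611956 0.239     ] [324.608 381.408]
rack_grip 0.62 [0.45845888 0.21613413 0.239     ] [325.696 201.024]
rack_peak 0.83 [0.30834854 0.22605061 0.198     ] [325.184 360.816]
rack_peak 0.75 [0.45709506 0.21551676 0.198     ] [326.08  189.888]
rack_peak 0.63 [0.36148664 0.33008646 0.198     ] [195.008 313.488]
rinse_seat 0.9 [0.45945202 0.21609889 0.19      ] [324.992 184.704]
rinse_tip 0.71 [0.43341705 0.21565676 0.21      ] [328.192 225.12 ]
```

View pics/w2.png

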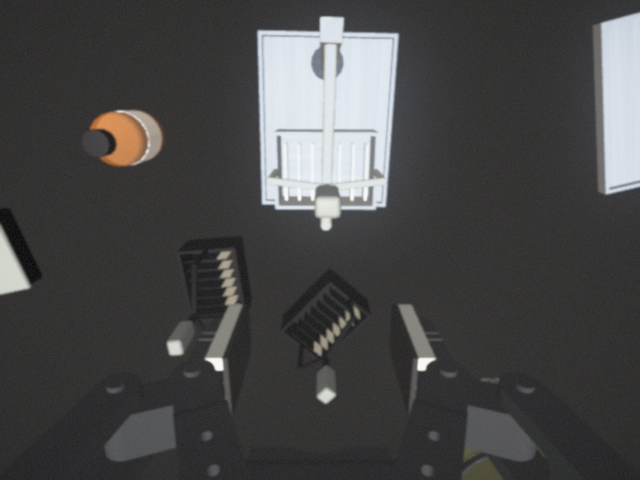

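The wrist view shows the rack's grip at (327,200), in line with the tool's yaw, and the black racks sit well below and to one side. I descend onto the grip.

move_arm([
  [[1.1, -0.2, 0, 0, 0, 0], [1.1, -0.2, 0, 0, 0, 0], [0, 0, -3.2, 0, 0, 0], [0, 0, -3.2, 0, 0, 0], [0, 0, -3.2, 0, 0, 0], [0, 0, -2.2, 0, 0, 0], [0, 0, -1, 0, 0, 0], [0, 0, 0, 0, 0, 0], [0, 0, 0, 0, 0, 0]],
])

```text
time_s: 11.6
position: [0.4612, 0.2085, 0.2207]
orientation: [-3.141, -0.0, -0.08]
contact_force: [-0.3, -0.4, 0.7]
finger_gap: 0.0546
finger_force: 0.0
```

move_arm([
  [[0, 0, 0, 0, 0, 0], [0, 0, 0, 0, 0, 0], [0, 0, 0, 0, 0, 0], [0, 0, 0, 0, 0, 0], [0, 0, 0, 0, 0, 0], [0, 0, 0, 0, 0, 0], [0, 0, 0, 0, 0, 0]],
], claw=0, squeeze=50)

```text
time_s: 12.18
position: [0.4615, 0.2118, 0.2224]
orientation: [-3.136, -0.004, -0.078]
contact_force: [2.1, 6.4, 4.2]
finger_gap: 0.0152
finger_force: 50.1
```

move_arm([
  [[0, 0.2, 0.6, 0, 0, 0], [0, 0.1, 0.8, 0, 0, 0], [0, 0, 0.9, 0, 0, 0], [0, 0, 0.9, 0, 0, 0], [0, 0, 0, 0, 0, 0], [0, 0, 0, 0, 0, 0]],
])

```text
time_s: 12.68
position: [0.4606, 0.2117, 0.253]
orientation: [-3.141, -0.001, -0.08]
contact_force: [0.5, -0.1, -2.4]
finger_gap: 0.0154
finger_force: 49.1
```

```bash
python3 -c "
from h import *
s=read_state();print(s['position'],s['orientation'],s['contact_force'],s['finger_gap'])
b=capture('side')['image'][200:380,190:390];a=capture('scene')['image'][150:310,330:480]
cv2.imwrite('pics/e.png',np.hstack([cv2.resize(a,(400,427)),cv2.resize(b,(400,427))]))
"
```

```text
[0.46057844 0.21165686 0.25296946] [-3.14128515e+00 -1.32152464e-03 -7.96346388e-02] [ 0.47439248 -0.05015161 -2.3632568 ] 0.015353219772359969
```

View pics/e.png

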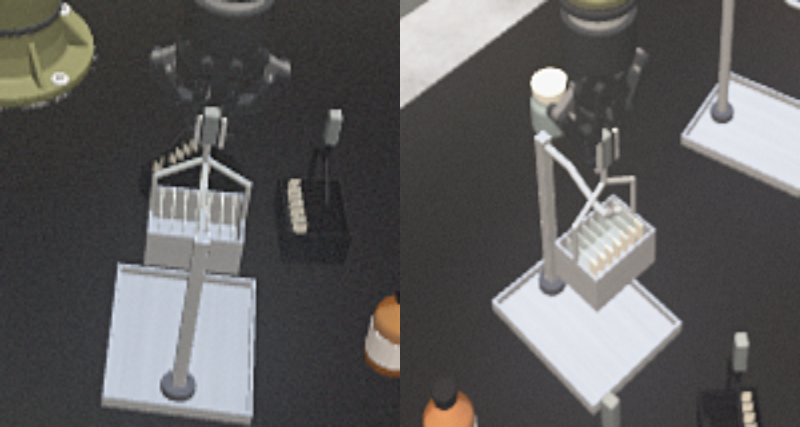

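The rack is lifted and its 2.4 N is on the gripper, upright. Now I back it off the hook.

move_arm([
  [[0, 0, 0.3, 0, 0, 0], [-1.0, 0.1, 0, 0, 0, 0], [-1.2, 0.1, 0, 0, 0, 0], [-1.2, 0.1, 0, 0, 0, 0], [-1.2, 0.1, 0, 0, 0, 0], [-1.2, 0.1, 0, 0, 0, 0], [-0.8, 0.1, 0, 0, 0, 0], [0, 0, 0, 0, 0, 0]],
])

```text
time_s: 13.45
position: [0.3921, 0.2181, 0.2556]
orientation: [3.141, -0.0, -0.077]
contact_force: [-0.1, -0.1, -3.0]
finger_gap: 0.0152
finger_force: 49.1
```

move_arm([
  [[0, 0, 1.5, 0, 0, 0], [0, -1, 1.5, 0, 0, 0], [0, -2, 0.6, 0, 0, 0.04], [0.7, -2.5, 0, 0, 0, 0.04], [0.7, -2.5, 0, 0, 0, 0.04], [0.7, -2.5, 0, 0, 0, 0.04], [0.7, -2.5, 0, 0, 0, 0.04], [0, -2.5, 0, 0, 0, 0.04], [0, -2.5, 0, 0, 0, 0], [0, -2.5, 0, 0, 0, 0]],
])

```text
time_s: 14.28
position: [0.4225, 0.0113, 0.2914]
orientation: [3.141, -0.001, 0.161]
contact_force: [0.1, 0.2, -2.5]
finger_gap: 0.0153
finger_force: 49.1
```

move_arm([
  [[0, -2.5, 0, 0, 0, 0], [-0.5, -2.5, 0, 0, 0, 0], [-0.5, -2.5, 0, 0, 0, 0], [-0.5, -2.5, 0, 0, 0, 0], [-0.5, -2.5, 0, 0, 0, 0], [-0.5, -2.5, 0, 0, 0, 0], [-0.3, -2.2, 0, 0, 0, 0], [0, -1.5, 0, 0, 0, 0], [0, -1, 0, 0, 0, 0], [0, 0, 0, 0, 0, 0]],
])

```text
time_s: 15.12
position: [0.3942, -0.1865, 0.2911]
orientation: [3.141, 0.0, 0.158]
contact_force: [-0.1, -0.0, -1.2]
finger_gap: 0.0152
finger_force: 49.1
```

```bash
python3 ck.py; python3 -c "
from h import *
s=read_state();print(s['position'],s['orientation'],s['contact_force'],s['finger_gap'])
cs={n:capture(n) for n in('scene','side')}
o=[(cs[n],[d['xy'] for d in landmark_of('rack_peak',n)]) for n in cs]
for a in o[0][1]:
  for b in o[1][1]:
    print(*tri([(o[0][0],a),(o[1][0],b)]))
c=capture('wrist');a=cs['scene']['image'][120:310,170:370]
cv2.imwrite('pics/f.png',np.hstack([cv2.resize(c['image'],(400,300)),cv2.resize(a,(400,300))]))
"
```

```text
swing_seat side 0.75 [ 0.4645 -0.1876  0.215 ] r 0.096 joint 1.658
swing_tip scene 0.7 [ 0.4379 -0.1889  0.235 ] r 0.123 joint 1.615
swing_tip side 0.7 [ 0.4387 -0.1861  0.235 ] r 0.121 joint 1.594
swing_tip side 0.59 [0.5474 0.1986 0.235 ] r 0.363 joint -0.131
swing_tip wrist 0.58 [ 0.4382 -0.1854  0.235 ] r 0.122 joint 1.587
swing_axis scene 0.7 [ 0.5546 -0.1658  0.215 ] r 0.004 joint 1.912
swing_axis side 0.67 [ 0.5525 -0.1527  0.215 ] r 0.013 joint 0.294
swing_axis side 0.48 [0.43   0.2269 0.215 ] r 0.411 joint 0.156
[ 0.39433562 -0.18407252  0.29133631] [ 3.14149072e+00 -6.93149374e-05  1.61160654e-01] [-0.69150547  0.32527286 -2.78891647] 0.01533377733676243
[0.275125   0.30260448 0.13622174] [0.09305389]
[0.31527334 0.36028785 0.11683457] [0.00911085]
[0.37897283 0.1844884  0.3660361 ] [0.27000878]
[0.39981195 0.23345203 0.28793047] [0.15747493]
[0.25839435 0.22459616 0.1209128 ] [0.00042163]
[0.3019738  0.28954497 0.11349907] [0.10511367]
[0.36614099 0.10551301 0.34730972] [0.1997006]
[0.38880468 0.1602181  0.27393599] [0.07892683]
[ 0.28169601 -0.0518652   0.05539373] [0.27854638]
[0.34410164 0.05024057 0.09455684] [0.39488229]
[ 0.39224328 -0.18937285  0.26749226] [0.00327292]
[ 0.4271242  -0.10629988  0.21088171] [0.14850279]
```

View pics/f.png

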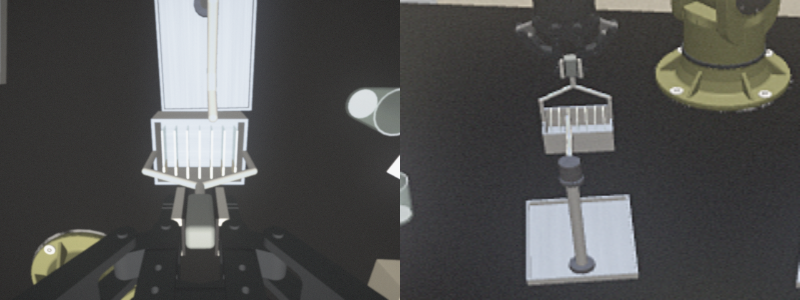

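The wrist view shows the hook end at (213,118), just in front of the bail and slightly toward -y. The triangulated peak is (0.392, -0.189, 0.267). I shift over and slide the bail over the hook.

move_arm([
  [[0, -0.6, -0.4, 0, 0, 0], [0, 0, -0.4, 0, 0, 0], [0.8, 0.1, 0, 0, 0, 0], [0.8, 0.1, 0, 0, 0, 0], [0.8, 0.1, 0, 0, 0, 0], [0.8, 0.2, 0, 0, 0, 0], [0.8, 0.1, 0, 0, 0, 0], [0.8, 0.1, 0, 0, 0, 0], [0, 0, 0, 0, 0, 0]],
])

```text
time_s: 16.72
position: [0.4443, -0.1826, 0.2832]
orientation: [-3.141, -0.001, 0.162]
contact_force: [0.7, -0.1, -1.6]
finger_gap: 0.0155
finger_force: 49.1
```

move_arm([
  [[0.8, 0.1, 0, 0, 0, 0], [0.8, 0.1, 0, 0, 0, 0], [0, 0, -0.6, 0, 0, 0], [0, 0, -0.6, 0, 0, 0], [0, 0, -0.6, 0, 0, 0], [0, 0, 0, 0, 0, 0]],
])

```text
time_s: 17.22
position: [0.4571, -0.1812, 0.2636]
orientation: [-3.14, 0.003, 0.161]
contact_force: [-0.2, -0.3, -1.9]
finger_gap: 0.0151
finger_force: 49.1
```

```bash
python3 ck.py; python3 -c "
from h import *
s=read_state();print(s['position'],s['contact_force'])
b=capture('side')['image'][130:310,300:440];a=capture('scene')['image'][130:310,190:330]
cv2.imwrite('pics/g.png',np.hstack([cv2.resize(a,(400,514)),cv2.resize(b,(400,514))]))
"
```

```text
swing_seat scene 0.49 [ 0.4683 -0.1847  0.215 ] r 0.092 joint 1.637
swing_seat side 0.55 [ 0.4661 -0.1954  0.215 ] r 0.097 joint 1.74
swing_seat side 0.2 [ 0.3963 -0.0794  0.215 ] r 0.183 joint 0.929
swing_seat wrist 0.93 [ 0.4641 -0.1833  0.215 ] r 0.096 joint 1.614
swing_seat wrist 0.28 [ 0.5502 -0.1662  0.215 ] r 0.008 joint 1.682
swing_tip scene 0.49 [ 0.4279 -0.1929  0.235 ] r 0.133 joint 1.63
swing_tip scene 0.35 [0.7543 0.176  0.235 ] r 0.393 joint -0.684
swing_tip side 0.81 [ 0.4419 -0.1761  0.235 ] r 0.117 joint 1.514
swing_axis scene 0.63 [ 0.4559 -0.1818  0.215 ] r 0.104 joint 1.584
swing_axis scene 0.6 [ 0.5611 -0.1667  0.215 ] r 0.004 joint 3.842
swing_axis side 0.8 [ 0.5582 -0.1581  0.215 ] r 0.006 joint -0.2
swing_axis side 0.71 [0.5801 0.1631 0.215 ] r 0.328 joint -0.228
swing_axis wrist 0.59 [ 0.4638 -0.1814  0.215 ] r 0.096 joint 1.593
[ 0.45828224 -0.18127593  0.26534799] [-0.29252651 -0.27530134 -2.24071756]
```

View pics/g.png

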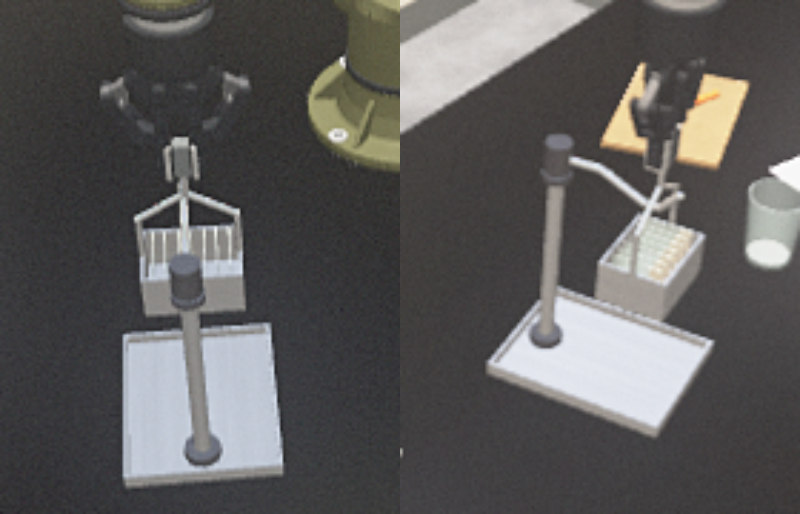

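The side view shows the rod passing under the bail's peak, with the hook tip at (683,200) sticking out past it. I lower until the weight transfers.

move_arm([
  [[0.1, 0, -0.5, 0, 0, 0], [0, 0, -0.5, 0, 0, 0], [0, 0, -0.4, 0, 0, 0], [0, 0, -0.2, 0, 0, 0], [0, 0, 0, 0, 0, 0], [0, 0, 0, 0, 0, 0]],
])

```text
time_s: 18.42
position: [0.4595, -0.1813, 0.2492]
orientation: [-3.142, -0.0, 0.161]
contact_force: [0.2, -0.6, -2.1]
finger_gap: 0.0155
finger_force: 49.1
```

move_arm([
  [[0, 0, -0.1, 0, 0, 0], [0, 0, -0.1, 0, 0, 0], [0, 0, 0, 0, 0, 0], [0, 0, 0, 0, 0, 0]],
])

```text
time_s: 18.75
position: [0.46, -0.1816, 0.248]
orientation: [3.14, -0.002, 0.161]
contact_force: [1.4, -1.2, 3.6]
finger_gap: 0.0154
finger_force: 50.0
```

move_arm([
  [[0, 0, -0.1, 0, 0, 0], [0, 0, -0.1, 0, 0, 0], [0, 0, 0, 0, 0, 0], [0, 0, 0, 0, 0, 0]],
])

```text
time_s: 19.08
position: [0.4604, -0.1819, 0.2472]
orientation: [3.139, -0.003, 0.16]
contact_force: [-0.2, -1.1, 14.2]
finger_gap: 0.0152
finger_force: 51.3
```

Seated: the contact force has turned upward. I ease off slightly and open.

move_arm([
  [[0, 0, 0.2, 0, 0, 0], [0, 0, 0, 0, 0, 0], [0, 0, 0, 0, 0, 0]],
])

```text
time_s: 19.33
position: [0.4598, -0.1815, 0.2479]
orientation: [3.141, -0.001, 0.161]
contact_force: [1.4, -0.6, 7.6]
finger_gap: 0.015
finger_force: 50.4
```

move_arm([
  [[0, 0, 0, 0, 0, 0], [0, 0, 0, 0, 0, 0], [0, 0, 0, 0, 0, 0], [0, 0, 0, 0, 0, 0], [0, 0, 0, 0, 0, 0], [0, 0, 0, 0, 0, 0], [0, 0, 0, 0, 0, 0], [0, 0, 0, 0, 0, 0]],
], claw=5.5)

```text
time_s: 20.0
position: [0.4592, -0.1812, 0.2472]
orientation: [-3.141, 0.0, 0.161]
contact_force: [0.3, 0.1, -0.2]
finger_gap: 0.0552
finger_force: 0.0
```

```bash
cat > ck2.py <<'E'
from h import *
np.set_printoptions(precision=4,suppress=True)
cs={n:capture(n) for n in('scene','side')}
for k in('rack_peak','rack_grip'):
  o=[(cs[n],[d['xy'] for d in landmark_of(k,n)]) for n in cs]
  for a in o[0][1]:
    for b in o[1][1]:
      X,r=tri([(o[0][0],a),(o[1][0],b)])
      if r.size and r<.015: print(k,X,r)
E
python3 ck.py; python3 ck2.py
```

```text
swing_seat scene 0.71 [ 0.4723 -0.1854  0.215 ] r 0.088 joint 1.656
swing_seat side 0.65 [ 0.4591 -0.1831  0.215 ] r 0.101 joint 1.602
swing_seat wrist 0.93 [ 0.4624 -0.1823  0.215 ] r 0.097 joint 1.6
swing_tip side 0.74 [ 0.4403 -0.1798  0.235 ] r 0.119 joint 1.544
swing_axis scene 0.68 [ 0.5509 -0.1691  0.215 ] r 0.009 joint 2.035
swing_axis scene 0.6 [ 0.5638 -0.1588  0.215 ] r 0.008 joint -0.995
swing_axis side 0.74 [ 0.5596 -0.1557  0.215 ] r 0.008 joint -0.347
rack_peak [0.2568 0.2314 0.1189] [0.0026]
rack_peak [0.3183 0.3626 0.1159] [0.0096]
rack_peak [ 0.4639 -0.1822  0.2292] [0.0054]
rack_grip [0.3141 0.3574 0.1646] [0.0046]
rack_grip [ 0.4605 -0.1796  0.2721] [0.0028]
rack_grip [0.2596 0.2213 0.1516] [0.0012]
```

Rack peak and hook seat agree to a few mm and the joint is at the stop, so I withdraw straight up.

move_arm([
  [[0, 0, 0.8, 0, 0, 0], [0, 0, 1.5, 0, 0, 0], [0, 0, 2.5, 0, 0, 0], [0, 0, 3.5, 0, 0, 0], [0, 0, 3.5, 0, 0, 0], [-2, 0, 1, 0, 0, 0], [-2, 0, 0, 0, 0, 0], [0, 0, 0, 0, 0, 0], [0, 0, 0, 0, 0, 0], [0, 0, 0, 0, 0, 0]],
])

```text
time_s: 21.73
position: [0.4196, -0.1812, 0.3756]
orientation: [3.141, -0.001, 0.161]
contact_force: [-0.3, -0.4, -0.8]
finger_gap: 0.0549
finger_force: 0.0
```

move_arm([
  [[0, 0, 0, 0, 0, 0], [0, 0, 0, 0, 0, 0], [0, 0, 0, 0, 0, 0], [0, 0, 0, 0, 0, 0], [0, 0, 0, 0, 0, 0], [0, 0, 0, 0, 0, 0], [0, 0, 0, 0, 0, 0], [0, 0, 0, 0, 0, 0], [0, 0, 0, 0, 0, 0], [0, 0, 0, 0, 0, 0]],
])

```text
time_s: 22.57
position: [0.4193, -0.1813, 0.3753]
orientation: [3.142, -0.0, 0.161]
contact_force: [-0.5, 0.5, 0.2]
finger_gap: 0.055
finger_force: 0.0
```

```bash
python3 ck2.py; python3 ck2.py; python3 ck.py
```

```text
rack_peak [ 0.4597 -0.184   0.2251] [0.0026]
rack_peak [0.3188 0.367  0.1093] [0.0042]
rack_peak [0.2589 0.2253 0.1191] [0.0038]
rack_peak [ 0.4467 -0.1766  0.2444] [0.014]
rack_grip [0.2588 0.2144 0.1605] [0.0047]
rack_grip [0.3121 0.3536 0.1681] [0.0072]
rack_grip [ 0.4541 -0.1837  0.2669] [0.0109]
rack_peak [ 0.4624 -0.1852  0.223 ] [0.0016]
rack_peak [0.3228 0.3625 0.1107] [0.0022]
rack_peak [0.2605 0.2277 0.1214] [0.0037]
rack_peak [ 0.4451  0.235  -0.1521] [0.0004]
rack_grip [ 0.4549 -0.1777  0.2768] [0.0053]
rack_grip [0.254  0.2173 0.1605] [0.0026]
swing_seat scene 0.46 [ 0.4655 -0.1826  0.215 ] r 0.094 joint 1.609
swing_seat side 0.68 [ 0.4631 -0.182   0.215 ] r 0.097 joint 1.599
swing_seat wrist 0.71 [ 0.4634 -0.1819  0.215 ] r 0.096 joint 1.598
swing_tip scene 0.2 [0.7046 0.3571 0.235 ] r 0.541 joint -0.434
swing_tip side 0.73 [ 0.4428 -0.1843  0.235 ] r 0.117 joint 1.585
swing_tip side 0.17 [ 0.3194 -0.1533  0.235 ] r 0.239 joint 1.366
swing_tip wrist 0.59 [ 0.4356 -0.1837  0.235 ] r 0.124 joint 1.571
swing_axis scene 0.75 [ 0.5634 -0.158   0.215 ] r 0.008 joint -0.893
swing_axis wrist 0.55 [ 0.5612 -0.1657  0.215 ] r 0.004 joint 4.069
swing_axis wrist 0.41 [ 0.4488 -0.1803  0.215 ] r 0.11 joint 1.559
```

move_arm([
  [[0, 0, 0, 0, 0, 0], [0, 0, 0, 0, 0, 0], [0, 0, 0, 0, 0, 0], [0, 0, 0, 0, 0, 0], [0, 0, 0, 0, 0, 0], [0, 0, 0, 0, 0, 0], [0, 0, 0, 0, 0, 0], [0, 0, 0, 0, 0, 0], [0, 0, 0, 0, 0, 0], [0, 0, 0, 0, 0, 0]],
])

```text
time_s: 24.6
position: [0.4192, -0.1813, 0.3753]
orientation: [-3.142, 0.0, 0.161]
contact_force: [0.3, 0.3, -0.5]
finger_gap: 0.0549
finger_force: 0.0
```

```bash
python3 -c "
from h import *
print(hand_in())"
```

```text
the job is handed in; nothing more can be done
None
```

I handed the job in at about 25 s (no verdict came back): the rack hangs by its bail on the drying stand's hook, the swing arm is pushed out to its stop, and the gripper has let go and is clear.

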